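Start the stirred dosing run

ROBOT

A 6-joint arm with a two-finger parallel gripper is mounted at the origin on a cart in front of the work surface, level with it; the furniture and walls round the work are solid. World frame = base frame: x ahead of the robot, y to its left, z up, the work surface at z = 0. Lengths are in m, angles in rad, forces in N, time in s.
With the tool pointing down it reaches from about 0.35 to 0.775 m from the base axis. Payload 5.5 kg.
Tool frame: the origin (TCP) lies on the mounting face of the last link; the fingertips stand 173 mm ahead of it and the grasp point (between the pads) lies 155 mm ahead of it; z points along the fingers, y is the line along which they close (so a half turn about z gives the same grasp; the last joint's range is limited). The gripper opens to 85 mm and grips with 20 to 120 N. Pads are 22 mm wide; open, the fingers measure 114 mm over their backs; the gripper's body (76 mm by 85 mm) begins 54 mm behind the grasp point. The pads swing forward as they close: fully open they stand 13 mm farther back than shut.
Start: joints at [1.191, 0.313, 0.046, 1.304, 0, 1.431], TCP at [0.137, 0.559, 0.405] pointing down, gripper open.
Joint ranges: [-2.76, 2.76], [-0.86, 1.69], [-1.03, 1.26], [-2.2, 2.34], [-1.47, 1.5], [-3.14, 3.14]. Speed limits (rad/s): [2.57, 2.57, 3.14, 3.14, 3.14, 3.14].

INTERFACE

Orientations are given as a unit quaternion [w, x, y, z].
In Python, from bench import r, read_camera gives the robot as it stands.
- The arm moves only by the tool servo_tool, never from a script. Its argument "motion" is a list of rows, each an object with "delta_pos": the shift along the world's x, y, z in mm, a list of three; "yaw": the turn about the world's z in rad; "hand": the opening, from 0 (shut) to 1 (fully open). In form: [{"delta_pos": [dx, dy, dz], "yaw": yaw, "hand": hand}, ...]. A call has 1 to 10 rows; each row shifts and turns the commanded pose from where the row before left it; what a row does not reach is not made up. A row lasts 1/8 s, in which the tool goes at most 62.5 mm and 10.7 degrees, less where a joint would pass 70% of its speed; a pose out of reach is approached as far as the arm can. A call is refused whole if a number of a shift passes 62.5 or a number of a turn 0.188, either way. A call with a gripper value outside its range is refused whole. The fingers move at their own pace and stop on an object; "newtons" is the grip in N (left out, the last holds). Time passes only in rows, so rows that do not move let the fingers close. It gives the time, the measured TCP pose, the force, the opening and the grip force at its end, in the units of the state.
- r.sense(): the state, without advancing time (a new reading comes with each control period).
- read_camera(name): name is "scene" or "top" or "wrist"; returns a dict with "image" (384x512x3 uint8, red, green, blue), "camera_matrix" (3x3 intrinsics, pixels), "R" (3x3) and "t" (3): a world point X has camera coordinates R X + t. Camera axes: x right, y down, z forward; pixel columns grow to the right and rows downward; lengths in m; the calibration is good to about 2 mm. A picture is of the moment at which its call begins. There is no depth.
- r.close_job(): hands the job in; it is judged then, once.
The state is a dict: "time": time; "joints": joint angles; "dq": joint speeds; "joint_torque": joint torques, N m; "eef_pos": TCP position; "orientation": TCP orientation; "wrist_force": force on the tool from outside, world axes, zero at the start; "torque": the same for the moment, N m; "opening": finger opening in m; "gripper_force": force on a finger pad.
Only numpy, scipy, OpenCV 4.12 (cv2) and the standard library are available. Lean on these libraries where they do the work, as an engineer would, in place of code of your own. Each camera call takes 0.05 s, during which the arm holds its last target. There are 200 camera calls.

TASK

Start the dosing run: with a fingertip, gently press the key on top of the stirrer fully down, then the key of the dosing pump, then the key of the data recorder, in that order. The keys stay down by themselves; let the three units stand where they are, without gripping, pushing or lifting them, and leave the beaker on the stirrer and everything else on the bench undisturbed.

Things in the scene. Friction and masses are not known exactly. Their poses are not given: they have to be found in the camera images.
- stirrer: a magnetic stirrer: a low white box 170 (x) x 100 (y) x 48 mm high with a round metal plate (90 mm across, top 56 mm above the bench) on its back half, a clear beaker standing on the plate, and a round key on the front half of its top; it stands loose on the bench on rubber feet. Origin at the centre of its underside, z up, -x to its front; its key is centred 55 mm in front of the origin.
- stirrer_key_top (a point): centre of the top face of the stirrer's key (round, 24 mm across, grey). At the start it stands 13 mm proud of the unit's top, 61 mm above the bench.
- stirrer_key (a joint): how far the stirrer's key is pressed down, m: 0 up, 0.010 fully down. It moves straight down against about 3 N, stops hard at the bottom (3 mm still proud) and stays where it is left: nothing brings it up again.
- pump: a dosing pump: the tallest of the three units, a white box 120 (x) x 110 (y) x 80 mm high with a round grey pump head standing 30 mm out of its front face and a square key on its top; it stands loose on the bench on rubber feet. Origin at the centre of its underside, z up, -x to its front; its key is centred 25 mm in front of the origin.
- pump_key_top (a point): centre of the top face of the pump's key (square, 24 x 24 mm, grey). At the start it stands 13 mm proud of the unit's top, 93 mm above the bench.
- pump_key (a joint): how far the pump's key is pressed down, m: 0 up, 0.010 fully down. It moves straight down against about 3 N, stops hard at the bottom (3 mm still proud) and stays where it is left: nothing brings it up again.
- recorder: a data recorder: a flat, wide white box 110 (x) x 130 (y) x 32 mm high with a tilted dark screen over its back half (up to 50 mm high) and a long bar key across the front of its top; it stands loose on the bench on rubber feet. Origin at the centre of its underside, z up, -x to its front; its key is centred 34 mm in front of the origin.
- recorder_key_top (a point): centre of the top face of the recorder's key (a bar 16 mm (x) by 50 mm (y), grey). At the start it stands 13 mm proud of the unit's top, 45 mm above the bench.
- recorder_key (a joint): how far the recorder's key is pressed down, m: 0 up, 0.010 fully down. It moves straight down against about 3 N, stops hard at the bottom (3 mm still proud) and stays where it is left: nothing brings it up again.
- beaker: Bystander: clear plastic beaker, 59 mm across, 72 mm high, standing empty and loose on the stirrer's plate; origin at the centre of its base.
- dish: Bystander: round clear dish, 64 mm across, 16 mm high, on the bench; origin at the centre of its underside.
- tube: Bystander: capped sample tube lying on the bench, 103 mm long, 20 mm thick; origin under its middle.
- bottle_tall: Bystander: white plastic bottle with blue cap, 60 mm across, 132 mm high, behind the units; origin at the centre of its base. (Beyond it to the far left a fixed bench photometer, a box 290 mm high, fills the bench at x 0.39 to 0.71 m and y over 0.49 m, close to where some arms start; a fixed shelf 0.3 m up begins at x 0.73 m).
- bottle_brown: Bystander: brown bottle with black cap, 50 mm across, 105 mm high, behind the units; origin at the centre of its base.
- meter: Bystander: hand meter lying near the front edge, 138 x 45 x 22 mm; origin at the centre of its underside.
- tape: Bystander: roll of tape lying near the front edge, 61 mm across, 18 mm high; origin at the centre of its underside.
- carton: Bystander: small white carton, 88 x 58 x 31 mm, on the right of the bench; origin at the centre of its underside.
Things that resemble listed ones, but are neither listed nor needed, are in the scene too. Leave any purple look-alike of the pump alone.

How it is judged:
By the outcome, as a careful person would: the job done as asked, in the order asked, and still so for the second after the job is handed in, with the robot touching nothing.
It also fails if it takes over 53 s, if anything falls off the work surface, if the arm or the gripper's body presses on something with over 40 N, if the wrist force passes 120 N, or if a joint passes its speed limit or range.

## Working session

There is one attempt and no reset: what is moved stays moved. The work goes in short steps, Python scripts to look and compute and a tool call to move; the robot and the scene stay as the last step left them, time stands still between calls to the robot, and variables do not carry over. Pictures are saved under pics/ and viewed, at most 10 in all, crops included, and the job is handed in when it is done.

Besides the shell and the picture viewer there is one more tool, called as name([rows], argument=value, ...), one row to a line, values as JSON. servo_tool: Moves the arm, as the interface text tells. Its arguments: {"type":"object","properties":{"motion":{"type":"array","items":{"type":"object","properties":{"delta_pos":{"type":"array","items":{"type":"number"}},"yaw":{"type":"number"},"hand":{"type":"number"}}}},"newtons":{"type":"number"}},"required":["motion"]}

```bash
mkdir -p pics
cat > h.py <<'E'
import numpy as np, cv2
from bench import r, read_camera
def cam(n,f):
    c=read_camera(n); cv2.imwrite('pics/'+f,cv2.cvtColor(c['image'],cv2.COLOR_RGB2BGR)); np.savez('pics/'+f[:-4]+'.npz',**c); return c
def load(f): return dict(np.load('pics/'+f+'.npz'))
def ray(c,u,v,z):
    o=-c['R'].T@c['t']; d=c['R'].T@np.linalg.inv(c['camera_matrix'])@np.array([u,v,1.]); return o+d*(z-o[2])/d[2]
def proj(c,X):
    p=c['camera_matrix']@(c['R']@np.array(X)+c['t']); return p[:2]/p[2]
E
python3 - <<'E'
from h import *
for n in('scene','top'):
    c=cam(n,n+'0.png'); print(n,-c['R'].T@c['t'],c['camera_matrix'][0,0],c['R'].round(2).tolist())
s=r.sense(); print(s)
a=cv2.imread('pics/scene0.png');b=cv2.imread('pics/top0.png')
E
```

```text
scene [-0.3833142  -0.71694697  0.76478271] 393.33539471996465 [[0.52, -0.85, 0.02], [-0.47, -0.31, -0.83], [0.71, 0.42, -0.56]]
top [ 0.25761732 -0.19836711  1.51392184] 366.2753872339739 [[-0.01, -1.0, -0.02], [-0.98, 0.01, -0.18], [0.18, 0.02, -0.98]]
{'time': 0.1, 'joints': array([ 1.19141226e+00,  3.13955828e-01,  4.51264200e-02,  1.30360680e+00,
       -2.78449004e-05,  1.43121339e+00]), 'dq': array([ 0.00129879, -0.00198983,  0.00197555,  0.00090973,  0.00011438,
       -0.00036717]), 'joint_torque': array([ 3.10096082e-03, -4.81724811e+01,  2.99244905e+01,  1.27894440e-02,
       -8.94520008e-05,  2.13837801e-07]), 'eef_pos': array([0.13651123, 0.55839525, 0.40389428]), 'orientation': array([-1.96924978e-04,  1.19613436e-01,  9.92820202e-01, -7.96062818e-04]), 'wrist_force': array([ 0.15478722, -0.62246799,  0.64947699]), 'torque': array([-0.00315615,  0.01477536,  0.01480431]), 'gripper_force': 0.0, 'opening': 0.08500359536506183}
```

View pics/top0.png

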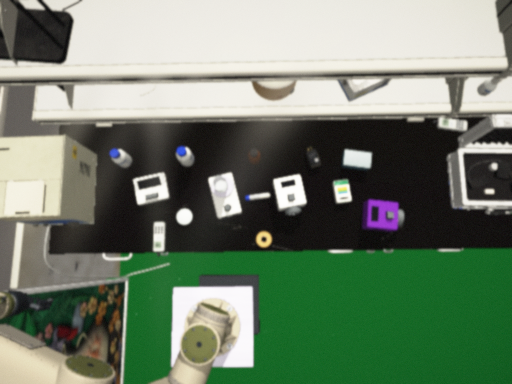

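View pics/scene0.png

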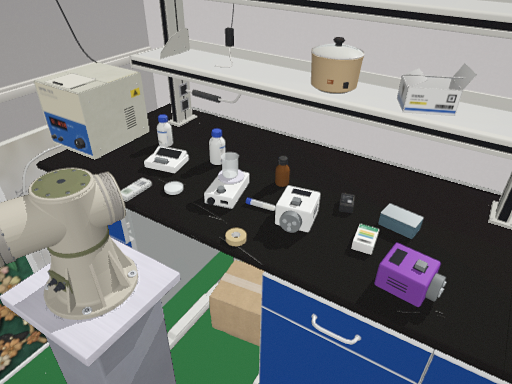

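The top view shows the recorder at about (151,188), the stirrer with beaker at (225,195), and the white pump with its head to the front at (289,193). The purple look-alike is at (382,215), and it isn't the pump described because that one is white. I'll confirm these in one enlarged crop.

Run:
```python
from h import *
a=cv2.imread('pics/top0.png')[160:230,120:320]; b=cv2.imread('pics/scene0.png')[135:240,130:330]
cv2.imwrite('pics/crop0.png',np.vstack([cv2.resize(a,None,fx=4,fy=4,interpolation=2)[:280],cv2.resize(b,(600,315),interpolation=2).__class__ and cv2.copyMakeBorder(cv2.resize(b,(600,315),interpolation=2),0,0,0,200,0)]))
c=load('top0')
for n,(u,v),z in(('st',(223,209),.061),('pu',(288,194),.093),('re',(152,199),.045)): print(n,ray(c,u,v,z))
```

```text
st [ 0.4586454  -0.04928482  0.061     ]
pu [ 0.51019921 -0.30850786  0.093     ]
re [0.5060658  0.24298808 0.045     ]
```

View pics/crop0.png

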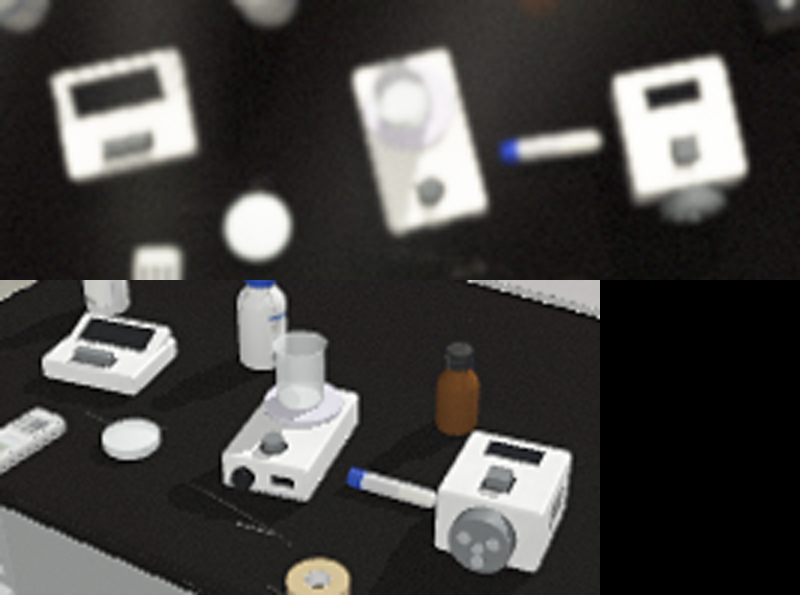

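The crop confirms all three, with keys at top-view pixels of about (227,207) for the stirrer, (291,198) for the pump and (152,196) for the recorder. Next I'll measure the key centres with grey masks across the two views.

Run:
```python
from h import *
T=load('top0');S=load('scene0')
def blob(c,u,v,w=7):
    g=cv2.cvtColor(c['image'],cv2.COLOR_RGB2GRAY).astype(int)
    m=((g>60)&(g<165)).astype(np.uint8); k=np.zeros_like(m); k[int(v)-w:int(v)+w+1,int(u)-w:int(u)+w+1]=1
    n,l,s,ce=cv2.connectedComponentsWithStats(m*k,connectivity=4)
    i=min(range(1,n),key=lambda i:np.hypot(*(ce[i]-[u,v]))-s[i,4]*.05); return ce[i],s[i,4]
for n,t,s,z in(('st',(227.5,207.5),(221,189),.061),('pu',(291,198),(296,201),.093),('re',(152,196.5),(161,160),.045)):
    a,na=blob(T,*t);b,nb=blob(S,*s)
    P=lambda c:c['camera_matrix']@np.c_[c['R'],c['t']]
    X=cv2.triangulatePoints(P(T),P(S),a,b).ravel();
    print(n,a.round(1),na,b.round(1),nb,'top',ray(T,*a,z).round(4),'scene',ray(S,*b,z).round(4),'tri',(X[:3]/X[3]).round(4))
```

```text
st [227.3 207.6] 29 [220.5 189.5] 54 top [ 0.464  -0.0664  0.061 ] scene [ 0.4532 -0.0726  0.061 ] tri [ 0.4647 -0.0648  0.0518]
pu [290.4 197.4] 33 [295.8 201.4] 74 top [ 0.4964 -0.3176  0.093 ] scene [ 0.4853 -0.3247  0.093 ] tri [ 0.4982 -0.3187  0.0829]
re [151.4 196.6] 49 [161.  160.4] 72 top [0.5162 0.2458 0.045 ] scene [0.5081 0.2372 0.045 ] tri [0.5178 0.248  0.037 ]
```

servo_tool([
  {"delta_pos":[0,-50,0],"yaw":0,"hand":0},
  {"delta_pos":[0,-50,0],"yaw":0.05,"hand":0},
  {"delta_pos":[20,-50,0],"yaw":0.05,"hand":0},
  {"delta_pos":[30,-50,0],"yaw":0.05,"hand":0},
  {"delta_pos":[40,-50,0],"yaw":0.05,"hand":0},
  {"delta_pos":[40,-50,0],"yaw":0.05,"hand":0},
  {"delta_pos":[40,-50,0],"yaw":0.05,"hand":0},
  {"delta_pos":[40,-50,0],"yaw":0.05,"hand":0},
  {"delta_pos":[30,-50,0],"yaw":0.05,"hand":0},
  {"delta_pos":[20,-50,0],"yaw":0.05,"hand":0},
])

```text
time: 1.35
eef_pos: [0.3936, 0.0613, 0.4045]
orientation: [0.0, -0.105, 0.994, 0.0]
wrist_force: [1.0, -0.0, -0.4]
opening: -0.0001
gripper_force: 0.0
```

servo_tool([
  {"delta_pos":[10,-45,-10],"yaw":0.02,"hand":0},
  {"delta_pos":[20,-45,-10],"yaw":0.02,"hand":0},
  {"delta_pos":[20,-37,-20],"yaw":0,"hand":0},
  {"delta_pos":[10,0,0],"yaw":0,"hand":0},
  {"delta_pos":[0,0,0],"yaw":0,"hand":0},
  {"delta_pos":[0,0,0],"yaw":0,"hand":0},
])

```text
time: 2.1
eef_pos: [0.4524, -0.0626, 0.3651]
orientation: [-0.0, -0.126, 0.992, 0.0]
wrist_force: [-0.3, 0.7, -0.4]
opening: -0.0001
gripper_force: 0.0
```

Run:
```python
from h import *
c=cam('wrist','w1.png'); s=r.sense(); print(s['eef_pos'],s['orientation'],-c['R'].T@c['t'])
p=s['eef_pos']; print(proj(c,p-[0,0,.173]),proj(c,[.464,-.0664,.061]))
```

```text
[ 0.452348   -0.06258978  0.36520214] [ 1.23220884e-04 -1.25628812e-01  9.92077308e-01  4.27080534e-05] [ 0.37564072 -0.0817935   0.33449695]
[253.87503923 258.31100966] [246.91973067 195.84360065]
```

View pics/w1.png

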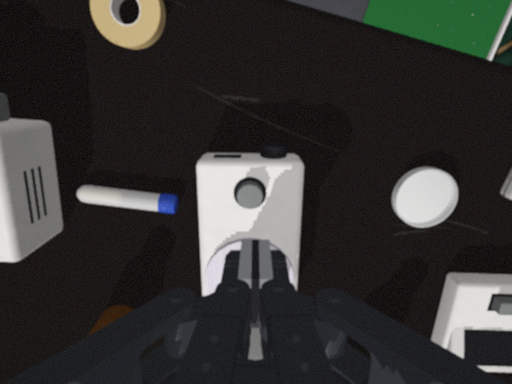

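The wrist view shows the stirrer's key at about (250,192), with the unit aligned to the image axes. The shut fingertips are at about (255,245).

Run:
```python
from h import *
c=load('w1'); im=c['image']; g=cv2.cvtColor(im,cv2.COLOR_RGB2GRAY)
m=((g>40)&(g<175)).astype(np.uint8); k=np.zeros_like(m); k[172:212,230:270]=1
n,l,s,ce=cv2.connectedComponentsWithStats(m*k,connectivity=4)
print(s.tolist(),ce.tolist()); 
print(g[176:212:2,232:270:2])
for u,v in((249.5,191),(249.5,193)): print(ray(c,u,v,.061))
```

```text
[[0, 0, 512, 384, 195841], [234, 176, 33, 33, 767]] [[255.52301612021998, 191.49537635122368], [249.6232073011734, 192.6805736636245]]
[[229 229 228 229 231 229 224 176 152 151 163 176 181 180 181 180 182 180
  196]
 [228 229 229 230 224 194 131  64  43  44  55  79 129 164 180 181 181 182
  181]
 [229 229 230 212 131  59  30  28  39  46  32  28  23  67 141 178 182 182
  189]
 [230 228 212 125  38  41  56  63  69  72  64  59  51  24  45 132 178 183
  205]
 [229 224 151  39  44  67  75  82  96  97  83  79  70  52  24  46 151 182
  213]
 [230 197  64  44  62  93 122 129 133 132 128 121 104  74  48  26  98 181
  222]
 [226 148  36  58  97 133 136 135 135 134 135 134 132 105  69  31  47 174
  228]
 [226 117  35  93 130 135 135 136 136 135 135 136 133 132 105  47  27 194
  231]
 [218 101  51 122 139 136 135 136 139 136 135 135 136 136 128  70  33 181
  227]
 [224 110  70 134 137 141 137 138 137 137 136 135 135 133 132  88  39 183
  223]
 [225 133  86 139 138 138 137 137 137 134 135 135 133 135 136 106  56 192
  207]
 [228 177  73 138 140 138 138 138 137 137 136 137 134 136 133  98  92 188
  180]
 [230 217 107 131 138 140 140 140 139 137 137 134 136 137 133  77 159 203
  180]
 [229 228 186 126 142 139 139 139 138 138 139 137 137 137 124 126 213 189
  179]
 [229 229 225 188 137 139 140 139 140 138 138 136 137 128 147 212 216 182
  179]
 [228 227 228 225 203 163 145 140 140 139 137 137 144 162 217 209 182 181
  180]
 [228 227 226 227 228 223 208 193 173 173 181 197 217 228 228 189 180 180
  179]
 [228 229 228 228 228 227 228 228 227 228 229 230 231 229 224 187 180 180
  179]]
[ 0.45903577 -0.0652722   0.061     ]
[ 0.46084396 -0.06481777  0.061     ]
```

servo_tool([
  {"delta_pos":[9,-2,-20],"yaw":0,"hand":0},
  {"delta_pos":[0,0,-30],"yaw":0,"hand":0},
  {"delta_pos":[0,0,-30],"yaw":0,"hand":0},
  {"delta_pos":[0,0,-25],"yaw":0,"hand":0},
  {"delta_pos":[0,0,-15],"yaw":0,"hand":0},
  {"delta_pos":[0,0,0],"yaw":0,"hand":0},
  {"delta_pos":[0,0,0],"yaw":0,"hand":0},
])

```text
time: 3.02
eef_pos: [0.462, -0.0652, 0.2457]
orientation: [0.001, -0.125, 0.992, -0.0]
wrist_force: [-0.2, -0.1, 0.3]
opening: -0.0
gripper_force: 0.0
```

Run:
```python
from h import *
c=cam('wrist','w2.png'); s=r.sense(); print(s['eef_pos'],s['wrist_force'])
```

```text
[ 0.46215279 -0.06540354  0.24582522] [-0.27322544 -0.2085051  -0.52666621]
```

View pics/w2.png

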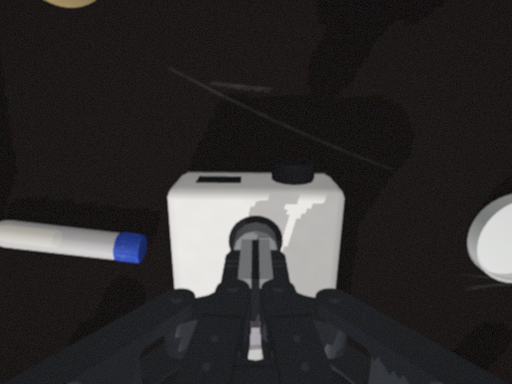

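The fingertips are directly over the stirrer's key at about (256,243), so I'll press slowly.

servo_tool([
  {"delta_pos":[0,0,-5],"yaw":0,"hand":0},
  {"delta_pos":[0,0,-4],"yaw":0,"hand":0},
  {"delta_pos":[0,0,-2],"yaw":0,"hand":0},
  {"delta_pos":[0,0,-2],"yaw":0,"hand":0},
  {"delta_pos":[0,0,-2],"yaw":0,"hand":0},
  {"delta_pos":[0,0,-1],"yaw":0,"hand":0},
  {"delta_pos":[0,0,0],"yaw":0,"hand":0},
])

```text
time: 3.95
eef_pos: [0.4617, -0.0657, 0.2286]
orientation: [-0.0, -0.125, 0.992, 0.0]
wrist_force: [-0.5, -0.1, -0.8]
opening: -0.0
gripper_force: 0.1
```

servo_tool([
  {"delta_pos":[0,0,-1],"yaw":0,"hand":0},
  {"delta_pos":[0,0,-1],"yaw":0,"hand":0},
  {"delta_pos":[0,0,-1],"yaw":0,"hand":0},
])

```text
time: 4.32
eef_pos: [0.4617, -0.0656, 0.2257]
orientation: [0.0, -0.125, 0.992, 0.0]
wrist_force: [-1.4, -0.3, 2.9]
opening: 0.0
gripper_force: 1.4
```

servo_tool([
  {"delta_pos":[0,0,-1],"yaw":0,"hand":0},
  {"delta_pos":[0,0,-1],"yaw":0,"hand":0},
])

```text
time: 4.58
eef_pos: [0.4618, -0.0656, 0.2243]
orientation: [0.0, -0.125, 0.992, -0.0]
wrist_force: [-4.4, 0.9, 16.3]
opening: 0.0001
gripper_force: 8.0
```

The force rose to 16 N at the expected bottom (TCP z 0.224), so the stirrer's key is fully down. I'll lift straight up and go to the pump.

servo_tool([
  {"delta_pos":[0,0,-0.5],"yaw":0,"hand":0},
  {"delta_pos":[0,0,3],"yaw":0,"hand":0},
  {"delta_pos":[0,0,20],"yaw":0,"hand":0},
  {"delta_pos":[0,0,40],"yaw":0,"hand":0},
  {"delta_pos":[0,0,50],"yaw":0,"hand":0},
  {"delta_pos":[0,-30,27],"yaw":0,"hand":0},
  {"delta_pos":[6,-55,0],"yaw":0,"hand":0},
  {"delta_pos":[6,-55,0],"yaw":0,"hand":0},
  {"delta_pos":[6,-55,0],"yaw":0,"hand":0},
  {"delta_pos":[4,-55,0],"yaw":0,"hand":0},
])

```text
time: 5.82
eef_pos: [0.4839, -0.3176, 0.3629]
orientation: [0.0, -0.125, 0.992, -0.0]
wrist_force: [1.3, -0.3, 0.5]
opening: 0.0002
gripper_force: 0.0
```

servo_tool([
  {"delta_pos":[0,0,0],"yaw":0,"hand":0},
  {"delta_pos":[0,0,0],"yaw":0,"hand":0},
  {"delta_pos":[0,0,0],"yaw":0,"hand":0},
])

```text
time: 6.2
eef_pos: [0.4838, -0.3143, 0.3631]
orientation: [-0.0, -0.125, 0.992, 0.0]
wrist_force: [0.2, 1.1, -0.3]
opening: -0.0001
gripper_force: 0.0
```

Run:
```python
from h import *
c=cam('wrist','w3.png'); cam('scene','s3.png'); cam('top','t3.png'); s=r.sense(); print(s['eef_pos'],s['wrist_force'])
print(proj(c,[.4964,-.3176,.093]))
a=load('scene0')['image'];b=load('s3')['image']
v=lambda i:cv2.cvtColor(cv2.resize(i[140:215,195:260],None,fx=5,fy=5),cv2.COLOR_RGB2BGR)
cv2.imwrite('pics/v3.png',np.hstack([v(a),v(b),cv2.resize(cv2.imread('pics/w3.png')[120:320,130:380],(470,375))[:, :140*1+0+0] if 0 else np.zeros((375,1,3),np.uint8)]))
```

```text
[ 0.4839204  -0.31446101  0.36354513] [-0.39892519 -0.18129849 -0.80486046]
[246.10194319 210.51009673]
```

View pics/w3.png

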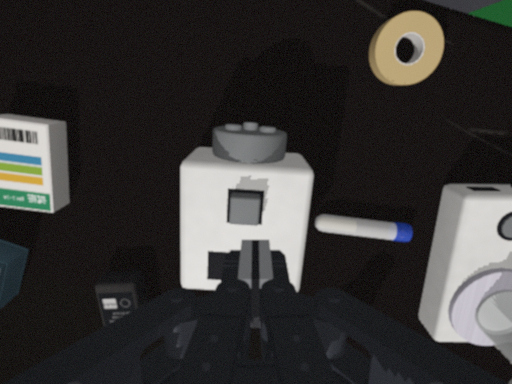

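View pics/v3.png

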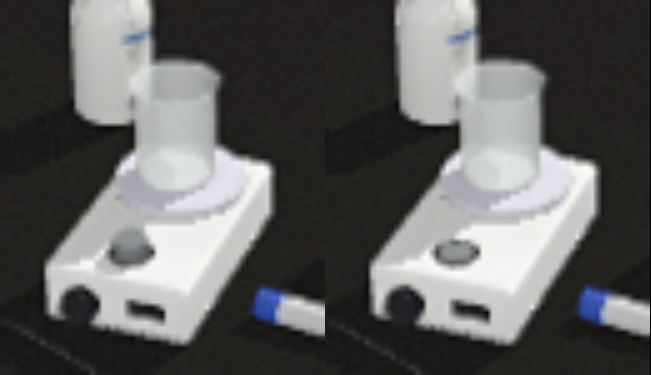

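The crop shows the stirrer's key fully down, with the unit and beaker unmoved. In the wrist view the pump key's top is at about (245.5,208).

Run:
```python
from h import *
c=load('w3'); g=cv2.cvtColor(c['image'],cv2.COLOR_RGB2GRAY)
print(g[208,222:270].tolist()); print(g[184:230,245].tolist())
for p in((245.5,208),(245.5,211)): print(ray(c,*p,.093))
```

```text
[218, 219, 220, 216, 192, 132, 58, 63, 102, 120, 127, 129, 127, 127, 126, 127, 130, 127, 127, 128, 128, 128, 127, 128, 127, 127, 127, 128, 127, 126, 126, 127, 124, 123, 126, 119, 108, 79, 42, 29, 83, 140, 173, 201, 218, 220, 220, 219]
[170, 171, 171, 172, 163, 129, 64, 24, 36, 53, 65, 64, 66, 75, 92, 109, 123, 125, 126, 127, 125, 125, 127, 128, 128, 127, 128, 127, 128, 127, 127, 127, 128, 129, 128, 128, 127, 128, 126, 131, 160, 202, 220, 223, 223, 223]
[ 0.49445913 -0.31857166  0.093     ]
[ 0.49692176 -0.31796311  0.093     ]
```

servo_tool([
  {"delta_pos":[12,-4,-10],"yaw":0,"hand":0},
  {"delta_pos":[0,0,-30],"yaw":0,"hand":0},
  {"delta_pos":[0,0,-25],"yaw":0,"hand":0},
  {"delta_pos":[0,0,-15],"yaw":0,"hand":0},
  {"delta_pos":[0,0,-7],"yaw":0,"hand":0},
  {"delta_pos":[0,0,0],"yaw":0,"hand":0},
  {"delta_pos":[0,0,0],"yaw":0,"hand":0},
])

```text
time: 7.22
eef_pos: [0.4961, -0.3199, 0.2772]
orientation: [0.001, -0.125, 0.992, -0.001]
wrist_force: [0.6, -0.3, -0.2]
opening: -0.0002
gripper_force: 0.0
```

Run:
```python
from h import *
c=cam('wrist','w4.png'); s=r.sense(); print(s['eef_pos'],s['wrist_force'])
```

```text
[ 0.49609926 -0.31994445  0.27723858] [-0.73181375  0.15194691  0.46545123]
```

View pics/w4.png

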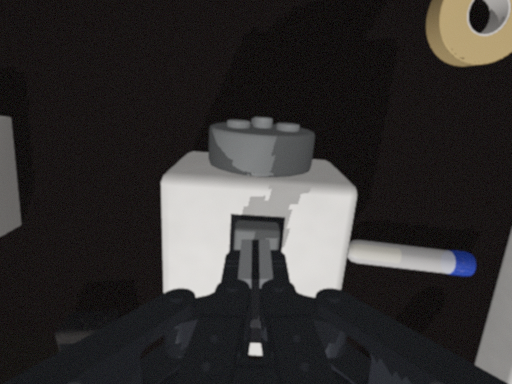

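The fingertips are centred over the pump's key at about (257,240), so I'll press.

servo_tool([
  {"delta_pos":[0,0,-5],"yaw":0,"hand":0},
  {"delta_pos":[0,0,-4],"yaw":0,"hand":0},
  {"delta_pos":[0,0,-2],"yaw":0,"hand":0},
  {"delta_pos":[0,0,-2],"yaw":0,"hand":0},
  {"delta_pos":[0,0,-2],"yaw":0,"hand":0},
  {"delta_pos":[0,0,-2],"yaw":0,"hand":0},
  {"delta_pos":[0,0,-1],"yaw":0,"hand":0},
  {"delta_pos":[0,0,-1],"yaw":0,"hand":0},
  {"delta_pos":[0,0,-1],"yaw":0,"hand":0},
])

```text
time: 8.4
eef_pos: [0.4957, -0.3197, 0.2564]
orientation: [0.0, -0.125, 0.992, -0.0]
wrist_force: [-2.5, 1.6, 9.2]
opening: -0.0
gripper_force: 4.7
```

servo_tool([
  {"delta_pos":[0,0,-1],"yaw":0,"hand":0},
  {"delta_pos":[0,0,0],"yaw":0,"hand":0},
])

```text
time: 8.65
eef_pos: [0.4957, -0.3196, 0.2564]
orientation: [0.0, -0.125, 0.992, -0.0]
wrist_force: [-3.3, 1.7, 10.5]
opening: 0.0
gripper_force: 5.0
```

The key stopped at the bottom height with 10 N and no further motion. On to the recorder.

servo_tool([
  {"delta_pos":[0,0,3],"yaw":0,"hand":0},
  {"delta_pos":[0,0,20],"yaw":0,"hand":0},
  {"delta_pos":[0,0,45],"yaw":0,"hand":0},
  {"delta_pos":[0,0,40],"yaw":0,"hand":0},
  {"delta_pos":[0,30,0],"yaw":0,"hand":0},
  {"delta_pos":[-5,50,0],"yaw":0,"hand":0},
  {"delta_pos":[-10,50,0],"yaw":0,"hand":0},
  {"delta_pos":[-10,50,0],"yaw":0,"hand":0},
  {"delta_pos":[-5,50,0],"yaw":0,"hand":0},
  {"delta_pos":[0,50,0],"yaw":0,"hand":0},
])

```text
time: 9.9
eef_pos: [0.4653, -0.0382, 0.3631]
orientation: [0.0, -0.125, 0.992, 0.0]
wrist_force: [0.5, 1.0, 0.0]
opening: -0.0001
gripper_force: 0.0
```

servo_tool([
  {"delta_pos":[0,50,0],"yaw":0,"hand":0},
  {"delta_pos":[10,50,0],"yaw":0,"hand":0},
  {"delta_pos":[10,50,0],"yaw":0,"hand":0},
  {"delta_pos":[10,50,0],"yaw":0,"hand":0},
  {"delta_pos":[5,50,0],"yaw":0,"hand":0},
  {"delta_pos":[0,33,0],"yaw":0,"hand":0},
  {"delta_pos":[0,0,0],"yaw":0,"hand":0},
  {"delta_pos":[0,0,0],"yaw":0,"hand":0},
  {"delta_pos":[0,0,0],"yaw":0,"hand":0},
])

```text
time: 11.02
eef_pos: [0.5008, 0.2424, 0.3632]
orientation: [-0.0, -0.124, 0.992, -0.0]
wrist_force: [0.3, -0.1, -0.2]
opening: 0.0003
gripper_force: 0.0
```

Run:
```python
from h import *
c=cam('wrist','w5.png'); b=cam('scene','s5.png')['image']; s=r.sense(); print(s['eef_pos'],s['wrist_force'])
print(proj(c,[.516,.2458,.045]))
a=load('scene0')['image']
v=lambda i:cv2.cvtColor(cv2.resize(i[180:236,268:328],(240,224)),cv2.COLOR_RGB2BGR)
w=cv2.imread('pics/w5.png')
cv2.imwrite('pics/v5.png',np.hstack([w,np.vstack([v(a)[:192],v(b)[:192]])]))
```

```text
[0.50092725 0.24237752 0.36332738] [ 0.37803905 -0.08107068  0.65208359]
[253.96367922 196.52887413]
```

View pics/v5.png

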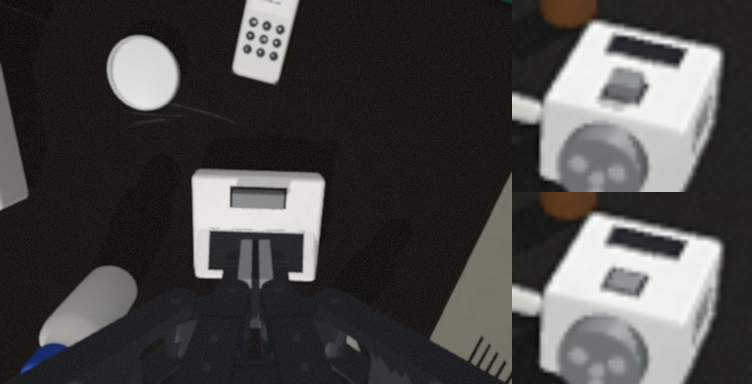

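The pump's key is down and the unit hasn't moved. The recorder's bar top is centred at about (258.5,199) in the wrist view.

Run:
```python
from h import *
c=load('w5'); g=cv2.cvtColor(c['image'],cv2.COLOR_RGB2GRAY)
print(g[180:216,258].tolist()); print(g[201,226:292].tolist())
for p in((258.5,199),(258.5,201)): print(ray(c,*p,.045))
```

```text
[183, 183, 181, 181, 182, 176, 145, 82, 33, 41, 61, 72, 77, 86, 110, 128, 134, 138, 137, 139, 138, 138, 139, 138, 140, 138, 137, 142, 170, 211, 227, 229, 230, 229, 229, 228]
[230, 231, 227, 194, 114, 64, 109, 133, 138, 141, 140, 138, 138, 139, 140, 139, 139, 139, 139, 138, 139, 139, 139, 139, 140, 139, 139, 138, 139, 138, 139, 140, 138, 137, 138, 140, 138, 137, 141, 138, 137, 138, 137, 137, 137, 138, 138, 137, 139, 136, 139, 136, 138, 135, 138, 136, 132, 117, 81, 105, 185, 221, 228, 229, 228, 227]
[0.51732471 0.25054058 0.045     ]
[0.5192534 0.2510367 0.045    ]
```

servo_tool([
  {"delta_pos":[17,8,-15],"yaw":0,"hand":0},
  {"delta_pos":[0,0,-35],"yaw":0,"hand":0},
  {"delta_pos":[0,0,-35],"yaw":0,"hand":0},
  {"delta_pos":[0,0,-30],"yaw":0,"hand":0},
  {"delta_pos":[0,0,-18],"yaw":0,"hand":0},
  {"delta_pos":[0,0,0],"yaw":0,"hand":0},
  {"delta_pos":[0,0,0],"yaw":0,"hand":0},
])

```text
time: 12.0
eef_pos: [0.5183, 0.2511, 0.2311]
orientation: [0.001, -0.124, 0.992, 0.0]
wrist_force: [-0.2, 0.0, 0.2]
opening: -0.0
gripper_force: 0.0
```

Run:
```python
from h import *
c=cam('wrist','w6.png'); s=r.sense(); print(s['eef_pos'],s['wrist_force'])
```

```text
[0.5183818  0.25122038 0.23145184] [-0.74703963 -0.39686934  0.12831683]
```

View pics/w6.png

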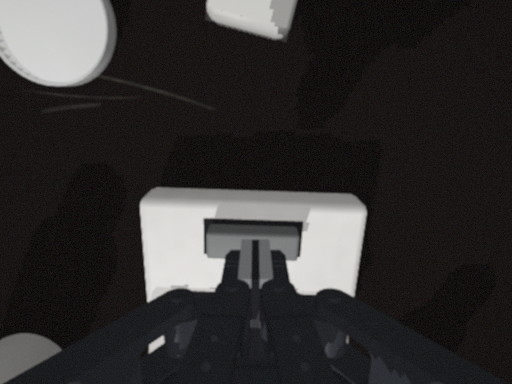

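The fingertips are over the middle of the bar at about (254,242), so I'll press.

servo_tool([
  {"delta_pos":[0,0,-6],"yaw":0,"hand":0},
  {"delta_pos":[0,0,-5],"yaw":0,"hand":0},
  {"delta_pos":[0,0,-2],"yaw":0,"hand":0},
  {"delta_pos":[0,0,-2],"yaw":0,"hand":0},
  {"delta_pos":[0,0,-2],"yaw":0,"hand":0},
  {"delta_pos":[0,0,-2],"yaw":0,"hand":0},
  {"delta_pos":[0,0,-1],"yaw":0,"hand":0},
  {"delta_pos":[0,0,-1],"yaw":0,"hand":0},
  {"delta_pos":[0,0,-1],"yaw":0,"hand":0},
])

```text
time: 13.18
eef_pos: [0.5178, 0.2514, 0.2084]
orientation: [0.0, -0.125, 0.992, 0.0]
wrist_force: [-3.0, -0.5, 10.2]
opening: -0.0
gripper_force: 5.4
```

servo_tool([
  {"delta_pos":[0,0,-1],"yaw":0,"hand":0},
  {"delta_pos":[0,0,0],"yaw":0,"hand":0},
])

```text
time: 13.42
eef_pos: [0.5177, 0.2514, 0.2083]
orientation: [0.0, -0.125, 0.992, 0.0]
wrist_force: [-2.7, -1.3, 10.5]
opening: -0.0
gripper_force: 5.3
```

The bar stopped at the expected bottom (TCP z 0.208). I'll lift clear and check once.

servo_tool([
  {"delta_pos":[0,0,3],"yaw":0,"hand":0},
  {"delta_pos":[0,0,20],"yaw":0,"hand":0},
  {"delta_pos":[0,0,50],"yaw":0,"hand":0},
  {"delta_pos":[0,0,50],"yaw":0,"hand":0},
  {"delta_pos":[-10,0,40],"yaw":0,"hand":0},
  {"delta_pos":[-30,0,10],"yaw":0,"hand":0},
  {"delta_pos":[-50,0,0],"yaw":0,"hand":0},
  {"delta_pos":[-30,0,0],"yaw":0,"hand":0},
  {"delta_pos":[0,0,0],"yaw":0,"hand":0},
  {"delta_pos":[0,0,0],"yaw":0,"hand":0},
])

```text
time: 14.68
eef_pos: [0.3983, 0.2515, 0.3803]
orientation: [0.0, -0.125, 0.992, 0.0]
wrist_force: [-0.0, 0.2, -0.6]
opening: -0.0001
gripper_force: 0.0
```

Run:
```python
from h import *
c=cam('wrist','w7.png'); s=r.sense(); print(s['eef_pos'],s['wrist_force'])
u,v=proj(c,[.518,.2505,.035]); g=cv2.cvtColor(c['image'],cv2.COLOR_RGB2GRAY)
print(u,v); u=int(u);v=int(v); print(g[v-20:v+20,u].tolist()); print(g[v,u-32:u+32].tolist())
for z in (.035,.045): # width of bar tells its height
    row=g[v].astype(int); 
    print(z,np.linalg.norm(ray(c,u-20,v,z)-ray(c,u+20,v,z))/40*1000,'mm/px')
print(cv2.absdiff(load('top0')['image'],cam('top','t7.png')['image'])[120:250,100:420].max(2).__gt__(50).sum())
```

```text
[0.39857221 0.25145985 0.38017247] [-0.02206283  0.63033884 -0.33977403]
227.0111301806301 274.00122088278204
[85, 53, 42, 42, 44, 45, 56, 57, 46, 44, 45, 54, 56, 45, 45, 46, 43, 49, 42, 47, 43, 46, 42, 45, 47, 43, 47, 46, 44, 44, 48, 45, 44, 47, 48, 52, 49, 47, 46, 46]
[255, 255, 255, 255, 255, 255, 249, 206, 120, 92, 143, 168, 174, 174, 174, 174, 173, 172, 174, 172, 174, 173, 174, 173, 174, 171, 151, 103, 59, 42, 41, 45, 43, 46, 43, 44, 44, 46, 45, 48, 44, 45, 73, 112, 134, 136, 135, 137, 135, 137, 135, 133, 135, 136, 135, 124, 90, 53, 40, 34, 41, 41, 31, 52]
0.035 1.1142372232056148 mm/px
0.045 1.0788162552394749 mm/px
921
```

My picture budget is used up, so I'll check numerically in the scene view: the keys' grey areas before and after, and any change elsewhere on the bench.

Run:
```python
from h import *
a=load('scene0')['image'];c=cam('scene','s7.png');b=c['image']
for n,u,v in(('st',221,189),('pu',296,201),('re',161,160)):
    o=[]
    for i in(a,b):
        g=cv2.cvtColor(i,cv2.COLOR_RGB2GRAY)[v-8:v+9,u-9:u+10]; m=(g>50)&(g<165); o.append(int(m.sum()))
    print(n,o)
print('tip px',proj(c,r.sense()['eef_pos']-[0,0,.173]))
d=(cv2.absdiff(a,b).max(2)>40).astype(np.uint8); n,l,s,ce=cv2.connectedComponentsWithStats(d)
print([x.tolist() for x in s[1:] if x[4]>5])
```

```text
st [57, 42]
pu [90, 72]
re [94, 67]
tip px [128.02691852 129.54060076]
[[119, 2, 7, 8, 18], [109, 8, 5, 6, 15], [119, 23, 6, 6, 18], [92, 24, 22, 24, 426], [131, 30, 1, 6, 6], [125, 37, 6, 8, 10], [115, 39, 13, 12, 50], [102, 52, 41, 79, 1565], [0, 138, 13, 9, 48], [154, 157, 14, 4, 30], [5, 160, 4, 6, 12], [152, 161, 13, 4, 21], [0, 167, 8, 5, 9], [93, 171, 34, 70, 1014], [19, 186, 4, 10, 18], [219, 186, 6, 3, 10], [103, 188, 4, 4, 7], [15, 191, 4, 4, 8], [96, 191, 5, 4, 6], [108, 190, 5, 5, 10], [214, 191, 6, 4, 16], [292, 197, 9, 5, 22], [289, 204, 8, 4, 19], [0, 223, 48, 41, 933], [99, 226, 9, 17, 38], [52, 243, 5, 3, 6]]
```

All three keys shrank alike, and the only other changes are the arm itself. I'm handing in.

```bash
python3 -c "
from bench import r
print(r.close_job())"
```

```text
the job is handed in; nothing more can be done
None
```

I pressed the stirrer, pump and recorder keys fully down in that order and handed the job in at about 15 s. Each key stopped at its expected bottom height with at most about 16 N, and the before/after scene images showed no change on the bench beyond the keys and the arm.

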